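# Rub down the edge strip, then hold the glass panel at its balance point

### The arm

A 6-joint arm with a two-finger parallel gripper is mounted at the origin on the work surface. World frame = base frame: x ahead of the robot, y to its left, z up, the work surface at z = 0. Lengths are in m, angles in rad, forces in N, time in s.
With the tool pointing down it reaches from about 0.375 to 0.975 m from the base axis. Payload 3.8 kg.
Tool frame: the origin (TCP) lies at the very end of the fingers, on their centre line; the grasp point (between the pads) lies 19 mm behind it; z points along the fingers, y is the direction in which the jaws open and shut (so a half turn about z gives the same grasp; the last joint's range is limited). The gripper opens to 85 mm and grips with 20 to 120 N. Pads are 22 mm wide; open, the fingers measure 114 mm over their backs; the gripper's body (76 mm by 85 mm) begins 54 mm behind the grasp point. The pads swing forward as they close: fully open they stand 13 mm farther back than shut.
Start: joints at [1.273, 0.264, 1.604, -0, 1.274, -0.037], TCP at [0.174, 0.652, 0.231] pointing down, gripper open.
Joint ranges: [-2.63, 2.63], [-0.94, 2.18], [0.31, 2.57], [-1.31, 4.45], [0, 2.66], [-2.55, 2.55]. Speed limits (rad/s): [2.57, 2.57, 3.14, 3.14, 3.14, 3.14].

### API

Orientations are given as a rotation vector (axis times angle).
In Python, from workcell import status, read_camera, camera_info, order gives the robot as it stands.
- The arm moves only by the tool move_arm, never from a script. Its argument "deltas" is a list of rows, each a list of 3 entries, a list of its own where there are three numbers: the turn, a rotation vector about the world's x, y, z as a fraction of full scale, then the shift along the world's x, y, z as a fraction of full scale, then the closure, from -1 (fully open) to 1 (shut), so that 0 is half open. A call has 1 to 20 rows; each row is the pose to reach, as a shift and turn from the pose commanded when the call began; what a row does not reach only later rows make up. Full scale, the value 1, is 0.1 m for a shift and pi/2 rad for a turn. A row lasts 1/8 s, in which the tool goes at most 62.5 mm and 10.7 degrees, less where a joint would pass 70% of its speed; a pose out of reach is approached as far as the arm can. A call with a number of a shift or a turn outside -1 to 1 is refused whole. A call with a gripper value outside its range is refused whole. The fingers move at their own pace and stop on an object; "grip_force" is the grip in N (left out, the last holds). Time passes only in rows, so rows that repeat a pose let the fingers close. It gives the time, the measured TCP pose, the force and the opening at its end, in the units of the state.
- status.read_state(): the state, without advancing time (a new reading comes with each control period).
- read_camera(name): name is "side" or "top" or "wrist"; returns (picture, depth): 384x512x3 uint8, red, green, blue; 384x512 float32, m along the optical axis (not along the pixel's ray), 0 where there is no reading.
- camera_info(name): a dict with "K" (3x3 intrinsics, pixels), "R" (3x3) and "t" (3): a world point X has camera coordinates R X + t. Camera axes: x right, y down, z forward; pixel columns grow to the right and rows downward; lengths in m; the calibration is good to about 2 mm. The wrist camera is an equidistant fisheye: a pixel r from the principal point sees the ray r / f radians off the axis. A picture is of the moment at which its call begins: read the wrist's pose just before it. camera_info takes no time and is no camera call; for the wrist camera it gives the pose at the moment of the call.
- order.finish_job(): hands the job in, once; it reports no verdict.
The state is a dict: "time": time; "q": joint angles; "joint_vel": joint speeds; "joint_torque": joint torques, N m; "tool_pos": TCP position; "tcp_rot": TCP orientation; "wrist_force": force on the tool from outside, world axes, zero at the start; "torque": the same for the moment, N m; "width": opening from 0.0 (shut) to 1.0 (fully open).
Only numpy, scipy, OpenCV 4.12 (cv2) and the standard library are available. Lean on these libraries where they do the work, as an engineer would, in place of code of your own. Each camera call takes 0.05 s, during which the arm holds its last target. There are 200 camera calls.

### The job

Pick up the wooden rubbing block and, pressing lightly with a steady push of about 5 N, rub slowly, without lifting, along the copper strip on the hinged stained-glass panel, from the blue marks past the middle to the amber marks; then stand the block, felt side down, back near the middle of its grey-green mat and let go of it. Then take the panel by its steel handle bar, swing it up to its over-centre balance point, where it would fall neither forward nor back, never letting it fall over backwards, and finish still holding the bar with the panel standing still there. Leave the bowl, jar and spool where they are.

Things in the scene. Friction and masses are not known exactly. Their poses are not given: they have to be found in the camera images.
- easel: Fixed particle-board base of the tilting frame, 225 x 290 x 18 mm. Origin on the table under the middle of the hinge line; its x axis points horizontally from the panel's handle side to the hinge side (away from the robot, turned by up to 0.3 rad), its y axis runs along the hinge, z up.
- hinge (a point): Middle of the hinge line, 26 mm above the table, parallel to the base's y axis. The panel is a wooden frame 170 mm (hinge line to free edge) x 250 mm x 24 mm with coloured panes, its underside level with the hinge line when flat; a dark 22 mm square steel tube lies on it beside the hinge; about 0.9 kg in all.
- panel (a joint): Hinge angle of the panel (rad). 0: flat on the base, handle towards the robot; it grows as the handle side is lifted up and over. The balance point (centre of mass straight above the hinge) comes before upright, because of the steel tube: 1.26 rad (72 degrees). Below that it falls shut, beyond it falls over backwards (stop at 2.3 rad). Hardly any friction.
- panel_handle (a point): Middle of the steel handle bar: round, 12 mm thick, 110 mm long, parallel to the hinge, 55 mm in front of the frame's free edge (49 mm free space behind it). With the panel flat it is 225 mm from the hinge line and 18 mm above it (44 mm above the table), and it turns with the panel. Can be pinched from above across the bar, which may turn between the fingers.
- strip_blue (a point): Start of the rub: middle line of the copper strip's top face between the two blue marks, 75 mm from the strip's middle towards +y of the base, 71 mm above the table (a point fixed to the base). The strip is 24 mm wide, 236 mm long, parallel to the hinge, 144 mm from it, on a springy foam bed: it sinks 1 mm per 0.8 N, at most 12 mm.
- strip_mid (a point): The same, at the middle of the strip.
- strip_amber (a point): The same, between the two amber marks, 75 mm from the middle towards -y of the base: end of the rub.
- block_mid (a point): Centre of the rubbing block, dark wood with a grey felt sole, 70 (its x) x 30 (its y) x 45 mm high, 0.12 kg, loose, standing on the mat; its underside is 22.5 mm below this point. Pick it across its 30 mm; rub with its long side along the strip.
- mat_top (a point): Middle of the top face of the fixed grey-green mat, 120 (x) x 140 (y) x 6 mm, on the robot's left or right.
- bowl: Bystander: red plastic bowl, 120 mm across, 45 mm high, on the side opposite to the mat. Origin at its underside, as for the other bystanders.
- jar: Bystander: green glass jar with yellow lid, 60 mm across, 70 mm high.
- spool: Bystander: solder spool standing on its flange, 60 mm across, 40 mm high.
Mind the look-alikes: they are no part of the job. What is shaped like the part that bears block_mid but pink or yellow is not meant.

How it is judged:
By the outcome, as a careful person would: the job done as asked, in the order asked, and still so for the second after the job is handed in, while the arm keeps its last pose, push and grip.
It also fails if it takes over 72 s, if anything falls off the work surface, if the arm or the gripper's body presses on something with over 40 N, if the wrist force passes 120 N, or if a joint passes its speed limit or range.

## Working session

There is one attempt and no reset: what is moved stays moved. The work goes in short steps, Python scripts to look and compute and a tool call to move; the robot and the scene stay as the last step left them, time stands still between calls to the robot, and variables do not carry over. Pictures are saved under pics/ and viewed, about 8 in all and at most 12, crops included, and the job is handed in when it is done.

Besides the shell and the picture viewer there is one more tool, called after "Request:" by a JSON object that holds its "op" and its "data". move_arm: Moves the arm, as the interface text tells. Its arguments: {"type":"object","properties":{"deltas":{"type":"array","items":{"type":"array"}},"grip_force":{"type":"number"}},"required":["deltas"]}

```bash
mkdir -p pics; ls; python3 - <<'E'
from workcell import status, read_camera, camera_info
import cv2,numpy as np
print(status.read_state())
for n in("top","side"):
    p,d=read_camera(n); np.savez(f"{n}0.npz",p=p,d=d); i=camera_info(n); print(n,i)
    cv2.imwrite(f"pics/{n}0.png",p[:,:,::-1])
E
```

```text
pics
{'time': 0.0, 'q': array([ 1.27311417e+00,  2.64782500e-01,  1.60537496e+00,  2.07077049e-05,
        1.27367372e+00, -3.68828271e-02]), 'joint_vel': array([-1.10924435e-03,  5.21435518e-04, -5.65923934e-05,  1.87988283e-03,
       -4.12970864e-04, -1.67385096e-03]), 'joint_torque': array([ 2.26099573e-04, -5.15100288e+01, -3.67320478e+01, -4.97471956e-05,
        1.24716581e-02,  6.53225015e-05]), 'tool_pos': array([0.17382256, 0.65148726, 0.22994171]), 'tcp_rot': array([-0.40846086, -3.1145285 ,  0.00346158]), 'wrist_force': array([-0.35411475,  0.87902394, -0.47849339]), 'torque': array([ 0.01022243,  0.04390515, -0.01503434]), 'width': 0.9991662654803181}
top {'K': array([[365.17052987,   0.        , 260.50705931],
       [  0.        , 365.17052987, 188.37552361],
       [  0.        ,   0.        ,   1.        ]]), 'R': array([[-0.01437457, -0.99989102,  0.00336565],
       [-0.97855754,  0.01337603, -0.20553887],
       [ 0.20547145, -0.00624802, -0.97864316]]), 't': array([0.04429958, 0.56050585, 1.17470976])}
side {'K': array([[405.97296884,   0.        , 247.26268694],
       [  0.        , 405.97296884, 189.53769433],
       [  0.        ,   0.        ,   1.        ]]), 'R': array([[ 0.80698227, -0.59021632,  0.02059875],
       [-0.40752149, -0.58175658, -0.70390732],
       [ 0.42744105,  0.5596463 , -0.70999308]]), 't': array([-0.41712491,  0.32863102,  0.92832468])}
```

View pics/top0.png

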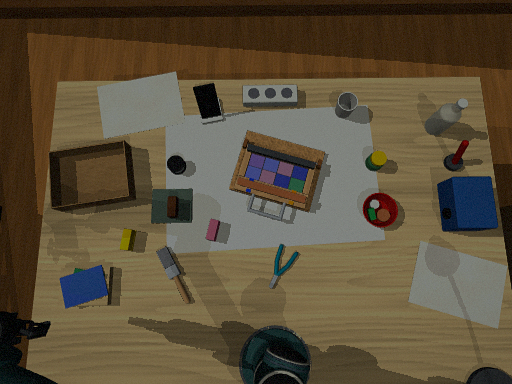

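View pics/side0.png

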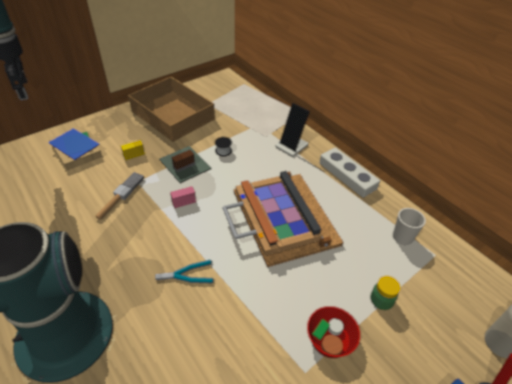

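Top view: the dark-brown block is at (172,207) on the grey-green mat. Look-alikes are pink at (213,230) and yellow at (128,240). The brown one fits, being dark wood on the mat. The panel is around (278,170), with its handle at (268,210). I'll confirm in one enlarged crop.

```bash
cat > h.py <<'E'
import numpy as np,cv2
from workcell import status, read_camera, camera_info
def ray(n,uv,z,info=None):
    i=info or camera_info(n);R,t=i["R"],i["t"];uv=np.atleast_2d(np.array(uv,float))
    d=np.c_[uv,np.ones(len(uv))]@np.linalg.inv(i["K"]).T@R; c=-R.T@t
    return c+d*((z-c[2])/d[:,2])[:,None]
def proj(n,X):
    i=camera_info(n);X=np.atleast_2d(X)@i["R"].T+i["t"];p=X@i["K"].T;return p[:,:2]/p[:,2:]
E
python3 - <<'E'
from h import *
p=np.load("top0.npz")["p"]
a=p[125:240,145:335]; cv2.imwrite("pics/crop1.png",cv2.resize(a,None,fx=4.2,fy=4.2,interpolation=cv2.INTER_CUBIC)[:,:,::-1])
E
```

```text
(no output)
```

View pics/crop1.png

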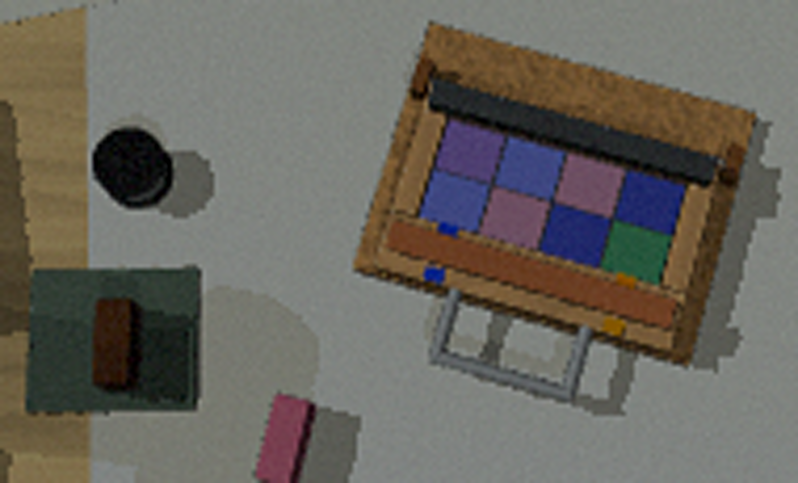

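```bash
python3 - <<'E'
from h import *
p=np.load("top0.npz")["p"]; hsv=cv2.cvtColor(p,cv2.COLOR_RGB2HSV)
for c in [(115,207),(172,207)]: pass
def full(x,y): return 145+x/4.2-.4,125+y/4.2-.4
for nm,x,y in [("strip",530,265),("block",112,345),("blockside",131,345),("mat",60,380),("frame",550,318),("handle",500,380)]:
    u,v=full(x,y); print(nm,u,v,hsv[int(round(v)),int(round(u))])
def W(n,pts,z): print(n,ray("top",[full(*q) for q in pts],z).round(4).tolist())
W("bar",[(435,358),(574,396)],.05)
W("stripcorners",[(392,217),(388,250),(678,298),(670,326)],.071)
W("blue",[(448,229),(433,274)],.071); W("amber",[(627,281),(614,326)],.071)
W("blocktop",[(97,299),(129,299),(127,388),(95,383)],.051)
W("mat",[(33,269),(201,267),(199,411),(27,410)],.006)
# masks
def rect(n,m,z,box):
    k=np.zeros_like(m);u0,v0,u1,v1=box;k[v0:v1,u0:u1]=m[v0:v1,u0:u1]
    cs,_=cv2.findContours(k,0,2);c=max(cs,key=cv2.contourArea)
    P=ray("top",c[:,0],z)[:,:2].astype(np.float32); print(n,cv2.contourArea(c),cv2.minAreaRect(P))
H,S,V=[hsv[...,i].astype(int) for i in range(3)]
rect("strip",((H<12)&(S>140)&(V>70)).astype(np.uint8),.071,(232,165,315,210))
rect("block",((H<15)&(S>130)).astype(np.uint8),.051,(155,188,192,222))
rect("mat",((H>60)&(H<100)&(S>40)|((H<15)&(S>130))).astype(np.uint8),.006,(148,185,195,226))
E
```

```text
strip 270.7904761904762 187.6952380952381 [ 13 181 104]
block 171.26666666666665 206.74285714285713 [ 11 204  40]
blockside 175.7904761904762 206.74285714285713 [120 128   8]
mat 158.88571428571427 215.07619047619048 [66 47 54]
frame 275.552380952381 200.31428571428572 [ 16 140  82]
handle 263.64761904761906 215.07619047619048 [102  15  87]
bar [[0.4897, 0.0788, 0.05], [0.4577, -0.0315, 0.05]]
stripcorners [[0.601, 0.1118, 0.071], [0.574, 0.1151, 0.071], [0.5319, -0.1146, 0.071], [0.5095, -0.1074, 0.071]]
blue [[0.5905, 0.0671, 0.071], [0.554, 0.0793, 0.071]]
amber [[0.5462, -0.0746, 0.071], [0.5101, -0.0632, 0.071]]
blocktop [[0.5413, 0.3503, 0.051], [0.5409, 0.3246, 0.051], [0.4689, 0.3238, 0.051], [0.4733, 0.3493, 0.051]]
mat [[0.5762, 0.4162, 0.006], [0.576, 0.2756, 0.006], [0.455, 0.2744, 0.006], [0.4578, 0.4156, 0.006]]
strip 193.5 ((0.5530642867088318, 0.0012664347887039185), (0.23206134140491486, 0.023436006158590317), 73.19656372070312)
block 139.5 ((0.5046351552009583, 0.332825630903244), (0.03741144388914108, 0.0713200569152832), 89.2014389038086)
mat 1064.5 ((0.5157665610313416, 0.3474849462509155), (0.11734674125909805, 0.1377798169851303), 0.32777076959609985)
```

The brown block on the mat is confirmed.
- **Block:** about (0.506, 0.337), yaw about 0. Mat middle is (0.516, 0.347).
- **Strip:** middle (0.5525, 0.0015), base yaw about -0.285.
- **Handle bar:** middle (0.4745, 0.024).

Next I'll move above the block.

Request:
{"op": "move_arm", "data": {"deltas": [[[0, 0, 0.05], [0.3, -0.3, 0], 0], [[0, 0, 0.1], [0.65, -0.65, 0], 0], [[0, 0, 0.167], [1, -1, 0], 0]], "grip_force": 40}}

```text
time: 0.48
tool_pos: [0.2746, 0.5509, 0.2306]
tcp_rot: [0.009, -3.141, 0.002]
wrist_force: [1.2, 0.2, 0.1]
width: 0.499
```

Request:
{"op": "move_arm", "data": {"deltas": [[[0, 0, 0], [0.35, -0.35, 0], 0.2], [[0, 0, 0], [0.7, -0.7, 0], 0.2], [[0, 0, 0], [1, -1, 0], 0.2]]}}

```text
time: 0.85
tool_pos: [0.3749, 0.4505, 0.2307]
tcp_rot: [0.002, -3.141, 0.001]
wrist_force: [0.4, -0.0, -0.2]
width: 0.394
```

Request:
{"op": "move_arm", "data": {"deltas": [[[0, 0, 0], [0.35, -0.35, 0], -0.3], [[0, 0, 0], [0.7, -0.7, 0], -0.3], [[0, 0, 0], [1, -1, -0.2], -0.3]]}}

```text
time: 1.23
tool_pos: [0.4762, 0.3514, 0.2127]
tcp_rot: [-0.002, 3.138, 0.003]
wrist_force: [0.4, -0.1, 0.1]
width: 0.649
```

Request:
{"op": "move_arm", "data": {"deltas": [[[0, 0, 0], [0.3, -0.15, -0.4], -0.4], [[0, 0, 0], [0.32, -0.15, -0.9], -0.4], [[0, 0, 0], [0.32, -0.15, -0.9], -0.4]]}}

```text
time: 1.6
tool_pos: [0.5024, 0.3343, 0.1158]
tcp_rot: [0.001, -3.132, 0.009]
wrist_force: [-1.6, -1.3, -0.2]
width: 0.704
```

```bash
python3 - <<'E'
from h import *
s=status.read_state();print(s["tool_pos"],s["tcp_rot"],s["width"],s["time"],s["wrist_force"])
i=camera_info("wrist");print(i); p,d=read_camera("wrist"); np.savez("w1.npz",p=p,d=d,**i)
cv2.imwrite("pics/w1.png",p[:,:,::-1])
E
```

```text
[0.50239659 0.3342531  0.11582511] [ 6.82176055e-04 -3.13168112e+00  9.31686940e-03] 0.7037578909894948 1.6 [-1.6387583  -1.25938582 -0.22075705]
{'K': array([[297.31863964,   0.        , 255.10933931],
       [  0.        , 297.31863964, 191.82876534],
       [  0.        ,   0.        ,   1.        ]]), 'R': array([[-6.37163110e-04,  9.99980014e-01, -6.29006498e-03],
       [ 9.55277614e-01,  2.46869023e-03,  2.95700162e-01],
       [ 2.95709780e-01, -5.82034903e-03, -9.55260095e-01]]), 't': array([-0.33423913, -0.48434542,  0.12254698])}
```

View pics/w1.png

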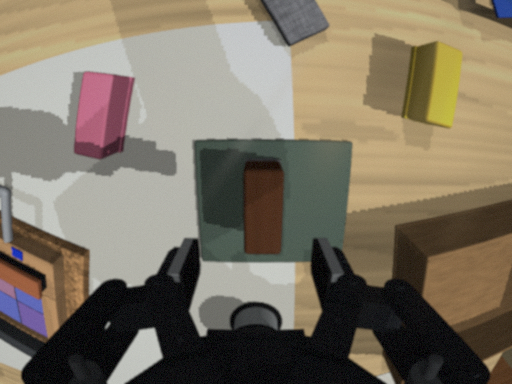

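Wrist view: the block's top face spans about (245–283, 168–253) on the mat. The pink block at (104,113) and the yellow one at (436,85) are well clear. I'll fix the block from this view.

```bash
cat >> h.py <<'E'
def wray(uv,z,i):
    uv=np.atleast_2d(np.array(uv,float));K,R,t=i["K"],i["R"],i["t"]
    q=(uv-K[:2,2])/K[0,0];r=np.linalg.norm(q,axis=1)
    d=np.c_[q*(np.sin(r)/r)[:,None],np.cos(r)]@R;c=-R.T@t
    return c+d*((z-c[2])/d[:,2])[:,None]
E
python3 - <<'E'
from h import *
f=np.load("w1.npz")
c=wray([(245,169),(282,169),(283,253),(244,253)],.051,f);print(c.round(4),c.mean(0))
m=wray([(195,141),(352,141),(349,262),(201,261)],.006,f);print(m.round(4),m.mean(0))
E
```

```text
[[0.4733 0.3276 0.051 ]
 [0.4732 0.3541 0.051 ]
 [0.5411 0.357  0.051 ]
 [0.5411 0.3261 0.051 ]] [0.50717956 0.34122495 0.051     ]
[[0.4585 0.2827 0.006 ]
 [0.4573 0.4198 0.006 ]
 [0.5785 0.4297 0.006 ]
 [0.5761 0.2811 0.006 ]] [0.51757033 0.35333202 0.006     ]
```

Request:
{"op": "move_arm", "data": {"deltas": [[[0, 0, 0], [0.01, 0.03, -0.25], -0.4], [[0, 0, 0], [0.01, 0.03, -0.5], -0.4], [[0, 0, 0], [0.01, 0.03, -0.75], -0.4], [[0, 0, 0], [0.01, 0.03, -0.9], -0.4], [[0, 0, 0], [0.01, 0.03, -0.98], -0.4], [[0, 0, 0], [0.01, 0.03, -0.98], -0.4], [[0, 0, 0], [0.01, 0.03, -0.98], -0.4]]}}

```text
time: 2.52
tool_pos: [0.5078, 0.3407, 0.0244]
tcp_rot: [-0.003, 3.14, 0.002]
wrist_force: [-0.2, 0.1, -0.2]
width: 0.697
```

Request:
{"op": "move_arm", "data": {"deltas": [[[0, 0, 0], [0, 0, 0], 1], [[0, 0, 0], [0, 0, 0], 1], [[0, 0, 0], [0, 0, 0], 1], [[0, 0, 0], [0, 0, 0], 1], [[0, 0, 0], [0, 0, 0], 1], [[0, 0, 0], [0, 0, 0], 1]], "grip_force": 50}}

```text
time: 3.28
tool_pos: [0.5077, 0.3405, 0.0241]
tcp_rot: [-0.002, 3.14, 0.001]
wrist_force: [-0.6, 0.3, 6.2]
width: 0.344
```

Request:
{"op": "move_arm", "data": {"deltas": [[[0, 0, 0], [0, 0, 0.1], 1], [[0, 0, 0], [0, 0, 0.4], 1], [[0, 0, 0], [0, 0, 0.8], 1], [[0, 0, 0], [0, 0, 1], 1]]}}

```text
time: 3.78
tool_pos: [0.5078, 0.3406, 0.1254]
tcp_rot: [-0.002, 3.14, 0.002]
wrist_force: [0.8, 0.1, -1.4]
width: 0.341
```

Request:
{"op": "move_arm", "data": {"deltas": [[[0, 0, -0.1], [0, -0.2, 0.2], 1], [[0, 0, -0.2], [0, -0.4, 0.4], 1], [[0, 0, -0.3], [0, -0.6, 0.4], 1], [[0, 0, -0.4], [0, -0.8, 0.4], 1], [[0, 0, -0.5], [0, -1, 0.4], 1]]}}

```text
time: 4.4
tool_pos: [0.5062, 0.2392, 0.1624]
tcp_rot: [-1.207, -2.899, 0.002]
wrist_force: [-0.3, -0.5, -2.0]
width: 0.341
```

Request:
{"op": "move_arm", "data": {"deltas": [[[0, 0, -0.1], [0.1, -0.2, 0], 1], [[0, 0, -0.2], [0.2, -0.4, 0], 1], [[0, 0, -0.3], [0.2, -0.6, 0], 1], [[0, 0, -0.4], [0.3, -0.8, 0], 1], [[0, 0, -0.5], [0.3, -1, 0], 1]]}}

```text
time: 5.03
tool_pos: [0.5368, 0.1393, 0.1624]
tcp_rot: [-2.225, -2.217, 0.002]
wrist_force: [-0.6, 0.1, -1.2]
width: 0.343
```

Request:
{"op": "move_arm", "data": {"deltas": [[[0, 0, -0.1], [0.2, -0.4, 0], 1], [[0, 0, -0.18], [0.36, -0.67, 0], 1], [[0, 0, -0.18], [0.36, -0.67, 0], 1], [[0, 0, -0.18], [0.36, -0.67, 0], 1], [[0, 0, -0.18], [0.36, -0.67, 0], 1]]}}

```text
time: 5.65
tool_pos: [0.5723, 0.0739, 0.1629]
tcp_rot: [-2.509, -1.89, 0.001]
wrist_force: [0.3, 0.3, -1.2]
width: 0.342
```

```bash
python3 - <<'E'
from h import *
from scipy.spatial.transform import Rotation as Ro
s=status.read_state();R=Ro.from_rotvec(s["tcp_rot"]).as_matrix();print(s["tool_pos"],R.round(4),np.arctan2(R[1,1],R[0,1]),s["width"],s["time"],s["wrist_force"],s["q"])
i=camera_info("wrist"); p,d=read_camera("wrist"); np.savez("w2.npz",p=p,d=d,**i)
t,_=read_camera("top")
cv2.imwrite("pics/w2.png",np.hstack([p,cv2.resize(t[130:240,180:340],(512,352))[:,:,::1] if 0 else p[:, :0]])[:,:,::-1])
E
```

```text
[0.5722747  0.07394539 0.16285381] [[ 2.761e-01  9.611e-01 -1.100e-03]
 [ 9.611e-01 -2.761e-01  2.000e-04]
 [-1.000e-04 -1.100e-03 -1.000e+00]] -0.2796861588959674 0.3421308418697158 5.65 [ 0.32179782  0.29895914 -1.17911909] [8.51759912e-02 1.33586840e-01 1.88946246e+00 2.94570472e-04
 1.11960068e+00 3.64733495e-01]
```

View pics/w2.png

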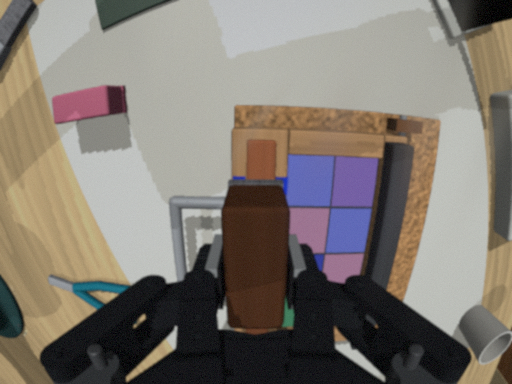

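Wrist view: the block is held above the panel. The strip's far end is at about (247–276, 140–178), with the blue marks peeking out at (238,182) and (282,183). I'll check the strip line against the tool.

```bash
python3 - <<'E'
from h import *
f=np.load("w2.npz");p=f["p"]; hsv=cv2.cvtColor(p,cv2.COLOR_RGB2HSV)
tcp=np.array([.5723,.0739]);y=np.array([.2761,.9611]);x=np.array([.9611,-.2761])
for r in (145,155,165,175): 
    row=hsv[r,235:300]; print(r,[tuple(a) for a in row[::4]])
c=wray([(247,140),(276,140),(246,175),(276,175),(238,181),(282,183)],.071,f)[:,:2]
print(c.round(4)); print(np.c_[(c-tcp)@x,(c-tcp)@y].round(4))
E
```

```text
145 [(np.uint8(15), np.uint8(104), np.uint8(152)), (np.uint8(16), np.uint8(96), np.uint8(159)), (np.uint8(16), np.uint8(100), np.uint8(160)), (np.uint8(12), np.uint8(114), np.uint8(125)), (np.uint8(10), np.uint8(141), np.uint8(136)), (np.uint8(10), np.uint8(148), np.uint8(136)), (np.uint8(9), np.uint8(145), np.uint8(139)), (np.uint8(11), np.uint8(148), np.uint8(134)), (np.uint8(11), np.uint8(149), np.uint8(137)), (np.uint8(10), np.uint8(149), np.uint8(142)), (np.uint8(10), np.uint8(143), np.uint8(121)), (np.uint8(15), np.uint8(116), np.uint8(161)), (np.uint8(15), np.uint8(114), np.uint8(161)), (np.uint8(14), np.uint8(114), np.uint8(125)), (np.uint8(15), np.uint8(111), np.uint8(156)), (np.uint8(15), np.uint8(113), np.uint8(149)), (np.uint8(16), np.uint8(107), np.uint8(150))]
155 [(np.uint8(16), np.uint8(107), np.uint8(146)), (np.uint8(15), np.uint8(102), np.uint8(157)), (np.uint8(15), np.uint8(109), np.uint8(159)), (np.uint8(11), np.uint8(137), np.uint8(128)), (np.uint8(10), np.uint8(148), np.uint8(138)), (np.uint8(10), np.uint8(145), np.uint8(139)), (np.uint8(11), np.uint8(153), np.u
[... 1564 characters left out ...]
5), np.uint8(138)), (np.uint8(10), np.uint8(150), np.uint8(136)), (np.uint8(10), np.uint8(156), np.uint8(136)), (np.uint8(10), np.uint8(153), np.uint8(133)), (np.uint8(12), np.uint8(124), np.uint8(128)), (np.uint8(14), np.uint8(104), np.uint8(160)), (np.uint8(14), np.uint8(107), np.uint8(155)), (np.uint8(124), np.uint8(89), np.uint8(146)), (np.uint8(116), np.uint8(126), np.uint8(184)), (np.uint8(116), np.uint8(119), np.uint8(182)), (np.uint8(117), np.uint8(118), np.uint8(181))]
[[0.5794 0.1212]
 [0.6015 0.1149]
 [0.5706 0.094 ]
 [0.594  0.0873]
 [0.5629 0.0909]
 [0.597  0.0794]]
[[-0.0062  0.0474]
 [ 0.0167  0.0475]
 [-0.0072  0.0188]
 [ 0.0172  0.0189]
 [-0.0138  0.0138]
 [ 0.0222  0.0121]]
```

Request:
{"op": "move_arm", "data": {"deltas": [[[0, 0, 0], [0.053, 0.042, -0.2], 1], [[0, 0, 0], [0.053, 0.042, -0.4], 1], [[0, 0, 0], [0.053, 0.042, -0.55], 1], [[0, 0, 0], [0.053, 0.042, -0.65], 1], [[0, 0, 0], [0.053, 0.042, -0.65], 1], [[0, 0, 0], [0.053, 0.042, -0.65], 1]]}}

```text
time: 6.5
tool_pos: [0.5789, 0.0773, 0.0988]
tcp_rot: [2.511, 1.888, 0.001]
wrist_force: [-0.3, -0.1, -2.0]
width: 0.344
```

Request:
{"op": "move_arm", "data": {"deltas": [[[0, 0, 0], [0, 0, -0.04], 1], [[0, 0, 0], [0, 0, -0.07], 1], [[0, 0, 0], [0, 0, -0.1], 1], [[0, 0, 0], [0, 0, -0.1], 1], [[0, 0, 0], [0, 0, -0.1], 1]]}}

```text
time: 7.12
tool_pos: [0.5783, 0.0774, 0.0883]
tcp_rot: [-2.511, -1.888, 0.0]
wrist_force: [-0.1, -0.6, -1.2]
width: 0.341
```

Request:
{"op": "move_arm", "data": {"deltas": [[[0, 0, 0], [0, 0, -0.02], 1], [[0, 0, 0], [0, 0, -0.04], 1], [[0, 0, 0], [0, 0, -0.04], 1], [[0, 0, 0], [0, 0, -0.04], 1]]}}

```text
time: 7.62
tool_pos: [0.5786, 0.0774, 0.0846]
tcp_rot: [2.511, 1.888, 0.001]
wrist_force: [-0.4, 0.8, 1.6]
width: 0.341
```

```bash
python3 -c "
from h import *
s=status.read_state();print(s['wrist_force'],s['torque'],s['tool_pos'])"
```

```text
[-0.43451243  0.78702914  1.60688812] [-0.05274618  0.08557188 -0.06175119] [0.57860851 0.07741671 0.0845949 ]
```

Request:
{"op": "move_arm", "data": {"deltas": [[[0, 0, 0], [0, 0, -0.012], 1], [[0, 0, 0], [0, 0, -0.025], 1], [[0, 0, 0], [0, 0, -0.025], 1], [[0, 0, 0], [0, 0, -0.025], 1], [[0, 0, 0], [-0.005, -0.018, -0.025], 1], [[0, 0, 0], [-0.011, -0.037, -0.025], 1], [[0, 0, 0], [-0.016, -0.055, -0.025], 1], [[0, 0, 0], [-0.021, -0.073, -0.025], 1], [[0, 0, 0], [-0.027, -0.091, -0.025], 1], [[0, 0, 0], [-0.032, -0.11, -0.025], 1], [[0, 0, 0], [-0.037, -0.128, -0.025], 1], [[0, 0, 0], [-0.042, -0.146, -0.025], 1], [[0, 0, 0], [-0.048, -0.164, -0.025], 1], [[0, 0, 0], [-0.053, -0.183, -0.025], 1]]}}

```text
time: 9.38
tool_pos: [0.573, 0.059, 0.0818]
tcp_rot: [-2.511, -1.888, 0.0]
wrist_force: [1.0, 3.7, 4.2]
width: 0.345
```

Request:
{"op": "move_arm", "data": {"deltas": [[[0, 0, 0], [-0.006, -0.021, 0.003], 1], [[0, 0, 0], [-0.012, -0.042, 0.003], 1], [[0, 0, 0], [-0.018, -0.063, 0.003], 1], [[0, 0, 0], [-0.024, -0.085, 0.003], 1], [[0, 0, 0], [-0.031, -0.106, 0.003], 1], [[0, 0, 0], [-0.037, -0.127, 0.003], 1], [[0, 0, 0], [-0.043, -0.148, 0.003], 1], [[0, 0, 0], [-0.049, -0.169, 0.003], 1], [[0, 0, 0], [-0.055, -0.19, 0.003], 1], [[0, 0, 0], [-0.061, -0.211, 0.003], 1], [[0, 0, 0], [-0.067, -0.232, 0.003], 1], [[0, 0, 0], [-0.073, -0.254, 0.003], 1], [[0, 0, 0], [-0.079, -0.275, 0.003], 1], [[0, 0, 0], [-0.085, -0.296, 0.003], 1], [[0, 0, 0], [-0.092, -0.317, 0.003], 1], [[0, 0, 0], [-0.098, -0.338, 0.003], 1], [[0, 0, 0], [-0.104, -0.359, 0.003], 1], [[0, 0, 0], [-0.11, -0.38, 0.003], 1], [[0, 0, 0], [-0.116, -0.401, 0.003], 1], [[0, 0, 0], [-0.122, -0.423, 0.003], 1]]}}

```text
time: 11.88
tool_pos: [0.5608, 0.0166, 0.0821]
tcp_rot: [-2.511, -1.888, 0.0]
wrist_force: [0.3, 3.4, 4.2]
width: 0.341
```

Request:
{"op": "move_arm", "data": {"deltas": [[[0, 0, 0], [-0.006, -0.021, 0.002], 1], [[0, 0, 0], [-0.012, -0.042, 0.002], 1], [[0, 0, 0], [-0.018, -0.063, 0.002], 1], [[0, 0, 0], [-0.024, -0.085, 0.002], 1], [[0, 0, 0], [-0.031, -0.106, 0.002], 1], [[0, 0, 0], [-0.037, -0.127, 0.002], 1], [[0, 0, 0], [-0.043, -0.148, 0.002], 1], [[0, 0, 0], [-0.049, -0.169, 0.002], 1], [[0, 0, 0], [-0.055, -0.19, 0.002], 1], [[0, 0, 0], [-0.061, -0.211, 0.002], 1], [[0, 0, 0], [-0.067, -0.232, 0.002], 1], [[0, 0, 0], [-0.073, -0.254, 0.002], 1], [[0, 0, 0], [-0.079, -0.275, 0.002], 1], [[0, 0, 0], [-0.085, -0.296, 0.002], 1], [[0, 0, 0], [-0.092, -0.317, 0.002], 1], [[0, 0, 0], [-0.098, -0.338, 0.002], 1], [[0, 0, 0], [-0.104, -0.359, 0.002], 1], [[0, 0, 0], [-0.11, -0.38, 0.002], 1], [[0, 0, 0], [-0.116, -0.401, 0.002], 1], [[0, 0, 0], [-0.122, -0.423, 0.002], 1]]}}

```text
time: 14.38
tool_pos: [0.5486, -0.0257, 0.0823]
tcp_rot: [-2.511, -1.888, 0.0]
wrist_force: [0.6, 2.3, 4.4]
width: 0.344
```

```bash
python3 -c "
from h import *
s=status.read_state();print(s['wrist_force'],s['torque'],s['tool_pos'])
i=camera_info('wrist'); p,d=read_camera('wrist'); np.savez('w3.npz',p=p,d=d,**i)
cv2.imwrite('pics/w3.png',p[:,:,::-1])"
```

```text
[0.62265816 2.3436805  4.39101132] [ 0.42026282 -0.15301672 -0.01608553] [ 0.54858702 -0.02566755  0.08226955]
```

View pics/w3.png

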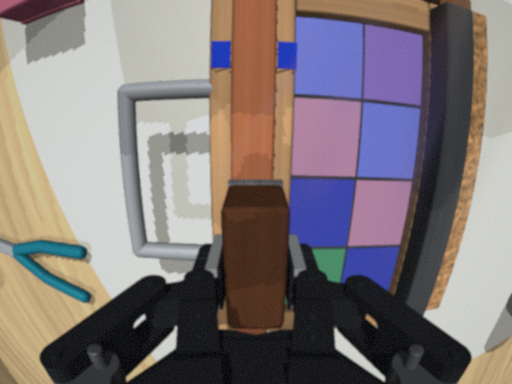

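Wrist view: the block is centred on the strip, and the blue marks at (221,54) and (287,55) lie behind it. I'll recompute the mark and bar positions from this view.

```bash
python3 - <<'E'
from h import *
f=np.load("w3.npz");tcp=np.array([.5486,-.0257]);y=np.array([.2761,.9611]);x=np.array([.9611,-.2761])
for n,z,uv in [("marks",.051,[(221,54),(287,55)]),("marks71",.071,[(221,54),(287,55)]),("strip",.071,[(232,60),(276,60),(232,170),(275,170)]),("bar",.044,[(127,90),(140,248)])]:
    c=wray(uv,z,f)[:,:2];print(n,c.round(4).tolist(),np.c_[(c-tcp)@x,(c-tcp)@y].round(4).tolist())
E
```

```text
marks [[0.5598, 0.0819], [0.5957, 0.0709]] [[-0.019, 0.1065], [0.0186, 0.1058]]
marks71 [[0.5611, 0.0783], [0.5929, 0.0685]] [[-0.0167, 0.1034], [0.0165, 0.1028]]
strip [[0.5655, 0.0735], [0.5868, 0.0674], [0.549, 0.0185], [0.5709, 0.0122]] [[-0.0111, 0.1001], [0.011, 0.1], [-0.0118, 0.0426], [0.0109, 0.0425]]
bar [[0.496, 0.0824], [0.4629, -0.0229]] [[-0.0804, 0.0893], [-0.0832, -0.021]]
```

Request:
{"op": "move_arm", "data": {"deltas": [[[0, 0, 0], [-0.006, -0.023, 0.002], 1], [[0, 0, 0], [-0.013, -0.045, 0.002], 1], [[0, 0, 0], [-0.019, -0.068, 0.002], 1], [[0, 0, 0], [-0.026, -0.09, 0.002], 1], [[0, 0, 0], [-0.032, -0.113, 0.002], 1], [[0, 0, 0], [-0.039, -0.136, 0.002], 1], [[0, 0, 0], [-0.045, -0.158, 0.002], 1], [[0, 0, 0], [-0.052, -0.181, 0.002], 1], [[0, 0, 0], [-0.058, -0.203, 0.002], 1], [[0, 0, 0], [-0.065, -0.226, 0.002], 1], [[0, 0, 0], [-0.071, -0.249, 0.002], 1], [[0, 0, 0], [-0.078, -0.271, 0.002], 1], [[0, 0, 0], [-0.084, -0.294, 0.002], 1], [[0, 0, 0], [-0.091, -0.316, 0.002], 1], [[0, 0, 0], [-0.097, -0.339, 0.002], 1], [[0, 0, 0], [-0.104, -0.362, 0.002], 1], [[0, 0, 0], [-0.11, -0.384, 0.002], 1], [[0, 0, 0], [-0.117, -0.407, 0.002], 1], [[0, 0, 0], [-0.123, -0.429, 0.002], 1], [[0, 0, 0], [-0.13, -0.452, 0.002], 1]]}}

```text
time: 16.92
tool_pos: [0.5356, -0.0709, 0.0825]
tcp_rot: [-2.511, -1.888, 0.0]
wrist_force: [0.9, 2.3, 2.7]
width: 0.341
```

Request:
{"op": "move_arm", "data": {"deltas": [[[0, 0, 0], [0, 0, 0.02], 1], [[0, 0, 0], [0, 0, 0.15], 1], [[0, 0, 0], [0, 0, 0.4], 1], [[0, 0, 0], [0, 0, 0.8], 1]]}}

```text
time: 17.42
tool_pos: [0.5332, -0.0707, 0.1614]
tcp_rot: [-2.508, -1.886, 0.007]
wrist_force: [-0.2, -0.3, -1.5]
width: 0.343
```

Request:
{"op": "move_arm", "data": {"deltas": [[[0, 0, 0.08], [0, 0.2, 0], 1], [[0, 0, 0.16], [0, 0.4, 0], 1], [[0, 0, 0.24], [0, 0.7, 0], 1], [[0, 0, 0.3], [0, 1, 0], 1]]}}

```text
time: 17.92
tool_pos: [0.5348, 0.0296, 0.1624]
tcp_rot: [-1.997, -2.425, 0.002]
wrist_force: [-0.2, -0.4, -2.2]
width: 0.341
```

Request:
{"op": "move_arm", "data": {"deltas": [[[0, 0, 0.08], [0, 0.25, 0], 1], [[0, 0, 0.16], [0, 0.5, 0], 1], [[0, 0, 0.24], [0, 0.75, 0], 1], [[0, 0, 0.3], [0, 1, 0], 1]]}}

```text
time: 18.42
tool_pos: [0.5348, 0.1295, 0.1623]
tcp_rot: [-1.375, -2.824, 0.003]
wrist_force: [0.4, -0.7, -1.5]
width: 0.341
```

Request:
{"op": "move_arm", "data": {"deltas": [[[0, 0, 0.08], [0, 0.25, 0], 1], [[0, 0, 0.16], [0, 0.5, 0], 1], [[0, 0, 0.24], [-0.1, 0.75, 0], 1], [[0, 0, 0.3], [-0.1, 1, 0], 1]]}}

```text
time: 18.92
tool_pos: [0.5243, 0.2293, 0.1621]
tcp_rot: [-0.677, -3.066, 0.003]
wrist_force: [0.1, -0.2, -1.6]
width: 0.341
```

Request:
{"op": "move_arm", "data": {"deltas": [[[0, 0, 0.08], [0, 0.25, 0], 1], [[0, 0, 0.16], [0, 0.5, 0], 1], [[0, 0, 0.24], [0, 0.75, 0], 1], [[0, 0, 0.28], [0, 1, 0], 1]]}}

```text
time: 19.42
tool_pos: [0.5252, 0.3296, 0.1623]
tcp_rot: [0.006, -3.141, 0.002]
wrist_force: [-0.3, 0.7, -1.6]
width: 0.342
```

Request:
{"op": "move_arm", "data": {"deltas": [[[0, 0, 0], [-0.06, 0.2, -0.3], 1], [[0, 0, 0], [-0.06, 0.2, -0.6], 1], [[0, 0, 0], [-0.06, 0.2, -0.9], 1], [[0, 0, 0], [-0.06, 0.2, -0.9], 1], [[0, 0, 0], [-0.06, 0.2, -0.9], 1]]}}

```text
time: 20.05
tool_pos: [0.5202, 0.3496, 0.0734]
tcp_rot: [-0.002, 3.141, 0.0]
wrist_force: [0.3, 0.2, -1.5]
width: 0.341
```

Now I'll lower it gently. The contact height is a TCP z of about 0.0243.

Request:
{"op": "move_arm", "data": {"deltas": [[[0, 0, 0], [-0.02, 0, -0.2], 1], [[0, 0, 0], [-0.02, 0, -0.38], 1], [[0, 0, 0], [-0.02, 0, -0.44], 1], [[0, 0, 0], [-0.02, 0, -0.48], 1], [[0, 0, 0], [-0.02, 0, -0.487], 1], [[0, 0, 0], [-0.02, 0, -0.487], 1], [[0, 0, 0], [-0.02, 0, -0.487], 1]]}}

```text
time: 20.92
tool_pos: [0.5181, 0.3495, 0.0241]
tcp_rot: [-0.002, 3.141, 0.001]
wrist_force: [-0.5, -0.8, -0.7]
width: 0.341
```

Request:
{"op": "move_arm", "data": {"deltas": [[[0, 0, 0], [0, 0, 0], 0], [[0, 0, 0], [0, 0, 0], -0.4], [[0, 0, 0], [0, 0, 0], -0.4], [[0, 0, 0], [0, 0, 0], -0.4], [[0, 0, 0], [0, 0, 0.1], -0.4], [[0, 0, 0], [0, 0, 0.4], -0.4], [[0, 0, 0], [0, 0, 1], -0.4], [[0, 0, 0], [0, 0, 1], -0.4]]}}

```text
time: 21.92
tool_pos: [0.522, 0.352, 0.1314]
tcp_rot: [-0.002, 3.13, 0.011]
wrist_force: [0.2, 0.5, 0.4]
width: 0.702
```

```bash
python3 -c "
from h import *
s=status.read_state();print(s['wrist_force'],s['tool_pos'],s['width'])
i=camera_info('wrist'); p,d=read_camera('wrist'); np.savez('w4.npz',p=p,d=d,**i)
cv2.imwrite('pics/w4.png',p[:,:,::-1])"
```

```text
[0.18483839 0.47433701 0.44509509] [0.52203116 0.35204475 0.13137756] 0.701580353242447
```

View pics/w4.png

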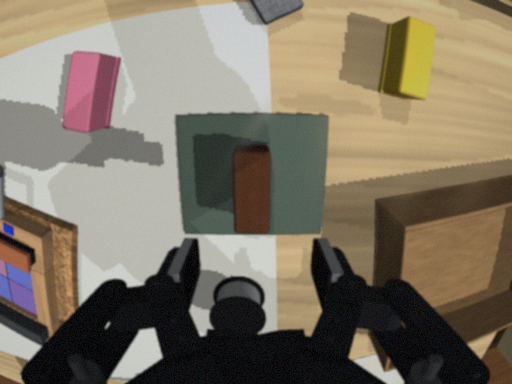

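The block stands upright at (252,190), near the middle of the mat. Now I'll go above the handle bar with the jaws half open.

Request:
{"op": "move_arm", "data": {"deltas": [[[0, 0, -0.1], [0, -0.25, 0.2], 0], [[0, 0, -0.2], [-0.1, -0.5, 0.2], 0], [[0, 0, -0.3], [-0.1, -0.75, 0.2], 0], [[0, 0, -0.4], [-0.1, -1, 0.2], 0]]}}

```text
time: 22.48
tool_pos: [0.5064, 0.2481, 0.1425]
tcp_rot: [-0.975, -2.984, 0.003]
wrist_force: [-0.6, 0.2, -0.4]
width: 0.5
```

Request:
{"op": "move_arm", "data": {"deltas": [[[0, 0, -0.1], [-0.1, -0.25, 0], 0], [[0, 0, -0.2], [-0.1, -0.5, 0], 0], [[0, 0, -0.3], [-0.2, -0.75, 0], 0], [[0, 0, -0.4], [-0.2, -1, 0], 0]]}}

```text
time: 22.98
tool_pos: [0.4858, 0.1482, 0.1423]
tcp_rot: [-1.85, -2.537, 0.004]
wrist_force: [0.7, -0.7, 0.3]
width: 0.498
```

Request:
{"op": "move_arm", "data": {"deltas": [[[0, 0, -0.1], [0, -0.25, 0], 0], [[0, 0, -0.2], [0, -0.5, 0], 0], [[0, 0, -0.3], [-0.05, -0.75, 0], 0], [[0, 0, -0.38], [-0.1, -1, 0], 0], [[0, 0, -0.38], [-0.1, -1, 0], 0]]}}

```text
time: 23.6
tool_pos: [0.4763, 0.0481, 0.1426]
tcp_rot: [-2.511, -1.885, 0.003]
wrist_force: [0.1, -0.2, -0.5]
width: 0.505
```

Request:
{"op": "move_arm", "data": {"deltas": [[[0, 0, 0], [0, -0.22, 0], 0], [[0, 0, 0], [0, -0.22, -0.2], 0], [[0, 0, 0], [0, -0.22, -0.4], 0], [[0, 0, 0], [0, -0.22, -0.4], 0], [[0, 0, 0], [0, -0.22, -0.4], 0]]}}

```text
time: 24.22
tool_pos: [0.4779, 0.0278, 0.104]
tcp_rot: [-2.51, -1.89, -0.0]
wrist_force: [1.3, 0.1, -0.3]
width: 0.505
```

```bash
python3 -c "
from h import *
s=status.read_state();print(s['wrist_force'],s['tool_pos'],s['width'],s['tcp_rot'])
i=camera_info('wrist'); p,d=read_camera('wrist'); np.savez('w5.npz',p=p,d=d,**i)
cv2.imwrite('pics/w5.png',p[:,:,::-1])"
```

```text
[ 1.2642835   0.05671232 -0.30474539] [0.47786902 0.02776879 0.10400911] 0.5049782886076775 [-2.50954551e+00 -1.88965907e+00 -1.91579286e-04]
```

View pics/w5.png

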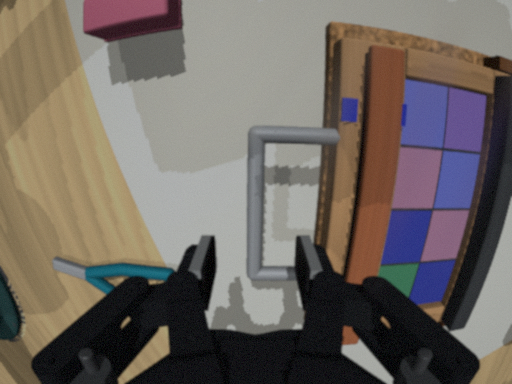

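Wrist view: the bar runs from (256,130) to (256,274) and sits between the fingertips. I'll compute the offset.

```bash
python3 - <<'E'
from h import *
f=np.load("w5.npz");tcp=np.array([.4779,.0278]);y=np.array([.2761,.9611]);x=np.array([.9611,-.2761])
c=wray([(256,128),(256,277)],.044,f)[:,:2];print(c.round(4),np.c_[(c-tcp)@x,(c-tcp)@y].round(4))
E
```

```text
[[ 0.4954  0.0852]
 [ 0.463  -0.028 ]] [[ 0.0009  0.06  ]
 [ 0.001  -0.0577]]
```

Request:
{"op": "move_arm", "data": {"deltas": [[[0, 0, 0], [0.01, 0, -0.25], 0], [[0, 0, 0], [0.01, 0, -0.5], 0], [[0, 0, 0], [0.01, 0, -0.7], 0], [[0, 0, 0], [0.01, 0, -0.78], 0], [[0, 0, 0], [0.01, 0, -0.78], 0], [[0, 0, 0], [0.01, 0, -0.78], 0]]}}

```text
time: 25.02
tool_pos: [0.4798, 0.0273, 0.0269]
tcp_rot: [2.51, 1.888, 0.003]
wrist_force: [0.2, -0.3, 0.4]
width: 0.504
```

Request:
{"op": "move_arm", "data": {"deltas": [[[0, 0, 0], [0, 0, 0], 0.5], [[0, 0, 0], [0, 0, 0], 1], [[0, 0, 0], [0, 0, 0], 1], [[0, 0, 0], [0, 0, 0], 1], [[0, 0, 0], [0, 0, 0], 1], [[0, 0, 0], [0, 0, 0], 1]], "grip_force": 50}}

```text
time: 25.78
tool_pos: [0.4775, 0.0277, 0.0264]
tcp_rot: [-2.51, -1.886, 0.002]
wrist_force: [-4.9, 1.6, 7.8]
width: 0.122
```

```bash
python3 -c "
from h import *
s=status.read_state();print(s['wrist_force'],s['tool_pos'],s['width'],s['tcp_rot'],s['torque'])"
```

```text
[-4.94057426  1.60899754  7.77867527] [0.47752694 0.02771532 0.02642156] 0.12197587051456557 [-2.50987708e+00 -1.88588566e+00  2.26115673e-03] [ 0.33444391  0.87337642 -0.13638233]
```

```bash
python3 - <<'E'
import numpy as np
r=np.hypot(.225,.018);a=np.arctan2(.018,.225);x=np.array([.9611,-.2764])
def D(t): h=.225-r*np.cos(t+a); return np.r_[x*h, r*np.sin(t+a)-.018]
for ts in (np.linspace(0,.42,15),np.linspace(.42,.84,15),np.linspace(.84,1.2,15)):
    print([((D(t)-D(ts[0]))*10).round(3).tolist() for t in ts[1:]])
print(D(1.26)*10-D(1.2)*10)
E
```

```text
[[0.006, -0.002, 0.067], [0.014, -0.004, 0.135], [0.024, -0.007, 0.201], [0.036, -0.01, 0.268], [0.05, -0.014, 0.334], [0.066, -0.019, 0.4], [0.084, -0.024, 0.465], [0.103, -0.03, 0.53], [0.124, -0.036, 0.594], [0.148, -0.042, 0.657], [0.173, -0.05, 0.719], [0.2, -0.057, 0.781], [0.228, -0.066, 0.842], [0.258, -0.074, 0.902]]
[[0.032, -0.009, 0.059], [0.066, -0.019, 0.117], [0.101, -0.029, 0.174], [0.138, -0.04, 0.229], [0.177, -0.051, 0.284], [0.217, -0.062, 0.337], [0.259, -0.074, 0.389], [0.302, -0.087, 0.44], [0.346, -0.1, 0.489], [0.392, -0.113, 0.537], [0.44, -0.126, 0.584], [0.488, -0.14, 0.629], [0.538, -0.155, 0.672], [0.589, -0.17, 0.714]]
[[0.045, -0.013, 0.035], [0.09, -0.026, 0.068], [0.137, -0.039, 0.1], [0.184, -0.053, 0.131], [0.232, -0.067, 0.161], [0.281, -0.081, 0.189], [0.33, -0.095, 0.216], [0.38, -0.109, 0.242], [0.431, -0.124, 0.266], [0.482, -0.139, 0.289], [0.534, -0.154, 0.31], [0.586, -0.169, 0.331], [0.639, -0.184, 0.349], [0.692, -0.199, 0.367]]
[ 0.12573699 -0.03616034  0.03493797]
```

Request:
{"op": "move_arm", "data": {"deltas": [[[0, 0, 0], [0.006, -0.002, 0.067], 1], [[0, 0, 0], [0.014, -0.004, 0.135], 1], [[0, 0, 0], [0.024, -0.007, 0.201], 1], [[0, 0, 0], [0.036, -0.01, 0.268], 1], [[0, 0, 0], [0.05, -0.014, 0.334], 1], [[0, 0, 0], [0.066, -0.019, 0.4], 1], [[0, 0, 0], [0.084, -0.024, 0.465], 1], [[0, 0, 0], [0.103, -0.03, 0.53], 1], [[0, 0, 0], [0.124, -0.036, 0.594], 1], [[0, 0, 0], [0.148, -0.042, 0.657], 1], [[0, 0, 0], [0.173, -0.05, 0.719], 1], [[0, 0, 0], [0.2, -0.057, 0.781], 1], [[0, 0, 0], [0.228, -0.066, 0.842], 1], [[0, 0, 0], [0.258, -0.074, 0.902], 1]]}}

```text
time: 27.52
tool_pos: [0.5015, 0.0203, 0.1155]
tcp_rot: [-2.507, -1.885, 0.008]
wrist_force: [-8.0, 4.0, -1.5]
width: 0.118
```

Request:
{"op": "move_arm", "data": {"deltas": [[[0, 0, 0], [0.022, -0.006, 0.06], 1], [[0, 0, 0], [0.048, -0.014, 0.117], 1], [[0, 0, 0], [0.083, -0.024, 0.174], 1], [[0, 0, 0], [0.12, -0.035, 0.23], 1], [[0, 0, 0], [0.159, -0.046, 0.284], 1], [[0, 0, 0], [0.199, -0.057, 0.338], 1], [[0, 0, 0], [0.241, -0.069, 0.39], 1], [[0, 0, 0], [0.284, -0.082, 0.44], 1], [[0, 0, 0], [0.328, -0.095, 0.49], 1], [[0, 0, 0], [0.374, -0.108, 0.538], 1], [[0, 0, 0], [0.422, -0.121, 0.584], 1], [[0, 0, 0], [0.47, -0.135, 0.63], 1], [[0, 0, 0], [0.52, -0.15, 0.673], 1], [[0, 0, 0], [0.571, -0.165, 0.715], 1]]}}

```text
time: 29.28
tool_pos: [0.5587, 0.0028, 0.1898]
tcp_rot: [-2.508, -1.886, 0.009]
wrist_force: [-14.9, -0.4, 14.9]
width: 0.117
```

```bash
python3 -c "
from h import *
s=status.read_state();print(s)
p,d=read_camera('wrist');q,_=read_camera('side')
q=cv2.resize(q[130:280,190:370],(460,384),interpolation=cv2.INTER_CUBIC)
cv2.imwrite('pics/m6.png',cv2.resize(np.hstack([p[:,90:430],q]),None,fx=1,fy=1)[:,:,::-1])
s=status.read_state();print(s['wrist_force'],s['tool_pos'])"
```

```text
{'time': 29.275, 'q': array([-3.87961856e-02,  7.95239282e-02,  1.89695006e+00, -1.24404659e-03,
        1.17156566e+00,  2.42749235e-01]), 'joint_vel': array([-0.0194625 ,  0.04453709, -0.12149211, -0.00383704,  0.06677119,
       -0.01793961]), 'joint_torque': array([ -0.16851235, -32.78435111, -36.49286985,  -0.13824403,
        -5.67320913,  -0.14097422]), 'tool_pos': array([0.55865417, 0.00283538, 0.18975696]), 'tcp_rot': array([-2.50813885, -1.88647071,  0.00897882]), 'wrist_force': array([-14.91226173,  -0.39726173,  14.87733674]), 'torque': array([ 0.09766656,  2.6719563 , -0.18518147]), 'width': 0.11743648598503621}
[-14.97024445  -0.03367144  13.9282056 ] [0.55982906 0.00246668 0.19074155]
```

View pics/m6.png

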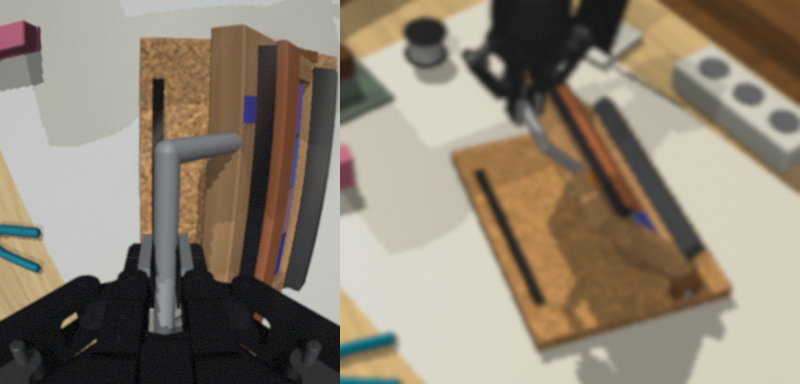

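The force is radial, about 20 N outward, so the bar follows an arc about 4 mm higher in the pads than I assumed. I'll add that height and continue towards 1.2 rad.

Request:
{"op": "move_arm", "data": {"deltas": [[[0, 0, 0], [0, 0, 0.02], 1], [[0, 0, 0], [0, 0, 0.04], 1], [[0, 0, 0], [0.045, -0.013, 0.077], 1], [[0, 0, 0], [0.09, -0.026, 0.11], 1], [[0, 0, 0], [0.137, -0.039, 0.142], 1], [[0, 0, 0], [0.184, -0.053, 0.173], 1], [[0, 0, 0], [0.232, -0.067, 0.203], 1], [[0, 0, 0], [0.281, -0.081, 0.231], 1], [[0, 0, 0], [0.33, -0.095, 0.258], 1]]}}

```text
time: 30.5
tool_pos: [0.5943, -0.0081, 0.2148]
tcp_rot: [2.509, 1.887, -0.005]
wrist_force: [-8.6, -5.0, 4.7]
width: 0.115
```

Request:
{"op": "move_arm", "data": {"deltas": [[[0, 0, 0], [0.02, -0.006, 0.02], 1], [[0, 0, 0], [0.05, -0.014, 0.041], 1], [[0, 0, 0], [0.101, -0.029, 0.065], 1], [[0, 0, 0], [0.152, -0.044, 0.088], 1], [[0, 0, 0], [0.204, -0.059, 0.109], 1], [[0, 0, 0], [0.256, -0.074, 0.13], 1], [[0, 0, 0], [0.309, -0.089, 0.148], 1], [[0, 0, 0], [0.362, -0.103, 0.166], 1], [[0, 0, 0], [0.362, -0.103, 0.166], 1], [[0, 0, 0], [0.362, -0.103, 0.166], 1]]}}

```text
time: 31.75
tool_pos: [0.6315, -0.0195, 0.2316]
tcp_rot: [2.507, 1.885, -0.003]
wrist_force: [-4.4, -8.0, 3.1]
width: 0.118
```

```bash
python3 -c "
from h import *
s=status.read_state();print(s['wrist_force'],s['tool_pos'],s['torque'])
a=s['tool_pos']-[.4775,.0277,.0264];x=a[:2]@[.9611,-.2764];z=a[2]+.018;print(.225-x,z,np.hypot(.225-x,z),np.arccos((.225-x)/.2257)-.0798)"
```

```text
[-4.39575798 -8.00152849  3.05547046] [ 0.63150202 -0.01947032  0.23155617] [-1.04733275  0.89805074 -0.13074716]
0.063950781435612 0.22315616526101767 0.23213870108240903 1.203716918171499
```

Request:
{"op": "move_arm", "data": {"deltas": [[[0, 0, 0], [0.03, -0.01, 0.01], 1], [[0, 0, 0], [0.06, -0.022, 0.02], 1], [[0, 0, 0], [0.085, -0.034, 0.028], 1], [[0, 0, 0], [0.105, -0.044, 0.034], 1], [[0, 0, 0], [0.116, -0.048, 0.037], 1], [[0, 0, 0], [0.116, -0.048, 0.037], 1], [[0, 0, 0], [0.116, -0.048, 0.037], 1]]}}

```text
time: 32.62
tool_pos: [0.6433, -0.0232, 0.2352]
tcp_rot: [2.508, 1.885, -0.0]
wrist_force: [-3.2, -5.1, 2.3]
width: 0.12
```

```bash
python3 -c "
from h import *
s=status.read_state();print(s['wrist_force'],s['tool_pos'],s['torque'],s['time'])
a=s['tool_pos']-[.4775,.0277,.0264];x=a[:2]@[.9611,-.2764];z=a[2]+.018;print(.225-x,z,np.hypot(.225-x,z),np.arccos((.225-x)/.2257)-.0798)
i=camera_info('wrist'); p,d=read_camera('wrist'); np.savez('w7.npz',p=p,d=d,**i)
q,e=read_camera('top'); np.savez('t7.npz',p=q,d=e); sd,g=read_camera('side'); np.savez('s7.npz',p=sd,d=g)
sq=cv2.resize(sd[90:280,160:400],(400,317),interpolation=cv2.INTER_CUBIC)
im=np.zeros((384,800,3),np.uint8);im[:,:400]=p[:,56:456];im[:317,400:]=sq
cv2.imwrite('pics/w7.png',im[:,:,::-1])"
```

```text
[-3.19427753 -5.14829102  2.3048165 ] [ 0.64332582 -0.02315292  0.2351516 ] [-0.68202257  0.73794263 -0.1457144 ] 32.625
0.05156905640729331 0.22675159980468748 0.23254172871277048 1.2604751302136719
```

View pics/w7.png

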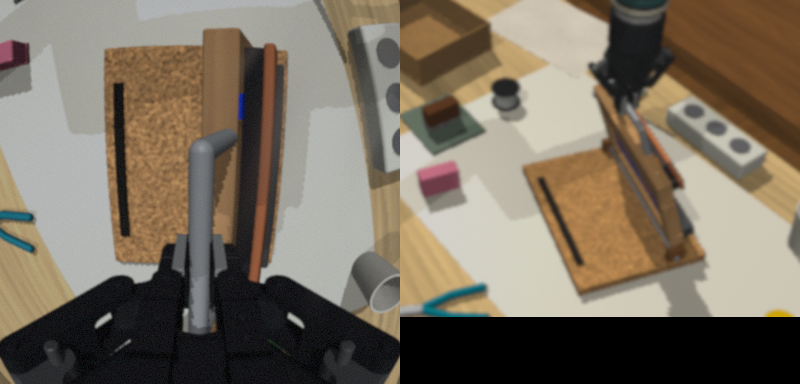

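Both views show the panel held up near the balance point, with the bar between the pads, the block on its mat and the spool undisturbed. I'll check the angle independently from the depth of the panel's underside.

```bash
python3 - <<'E'
from h import *
v,u=np.mgrid[:384,:512].astype(float)
H=np.array([.6937,-.0345,.026]);X=np.array([.9611,-.2764,0]);Y=np.array([.2764,.9611,0])
def pts(n,f,i):
    K,R,t=i["K"],i["R"],i["t"];q=np.dstack([u-K[0,2],v-K[1,2]])/K[0,0]
    if n=="wrist":
        r=np.linalg.norm(q,axis=2);q=q*(np.tan(r)/np.maximum(r,1e-9))[...,None]
    d=f["d"];P=np.dstack([q,np.ones_like(u)])*d[...,None];P=P[(d>0)]
    return (P-t)@R-H
rng=np.random.default_rng(0)
for n,fn in (("side","s7.npz"),("wrist","w7.npz"),("top","t7.npz")):
    f=np.load(fn);P=pts(n,f,f if n=="wrist" else camera_info(n))
    A=np.c_[P@X,P@Y,P[:,2]];A=A[(abs(A[:,1])<.12)&(A[:,2]>.03)&(A[:,2]<.155)&(abs(A[:,0])<.09)]
    best=0
    for _ in range(500):
        s=A[rng.integers(len(A),size=3)];nn=np.cross(s[1]-s[0],s[2]-s[0]);nn/=np.linalg.norm(nn)+1e-12
        m=abs((A-s[0])@nn)<.0015
        if abs(nn[0])>.8 and m.sum()>best: best=m.sum();M=m
    c=A[M].mean(0);nn=np.linalg.svd(A[M]-c,full_matrices=False)[2][2];nn*=np.sign(nn[0])
    print(n,len(A),best,"c",c.round(4),"n",nn.round(3),"theta",np.arctan2(nn[0],nn[2]),"offset from hinge",(c@nn).round(4),"yaw",nn[1])
E
```

```text
side 587 262 c [-0.0311  0.0029  0.1042] n [ 0.925 -0.015  0.38 ] theta 1.180529459487037 offset from hinge 0.0108 yaw -0.014914752663047861
wrist 4722 1510 c [0.0026 0.0258 0.1091] n [ 0.907 -0.021  0.421] theta 1.1365852277860578 offset from hinge 0.0477 yaw -0.02073929034785187
top 56 29 c [-1.970e-02 -1.000e-04  1.532e-01] n [ 0.981 -0.004 -0.192] theta 1.7637033768255495 offset from hinge -0.0487 yaw -0.00449820878331499
```

```bash
cat > g.py <<'E'
from h import *
v,u=np.mgrid[:384,:512].astype(float)
H=np.array([.6937,-.0345,.026]);X=np.array([.9611,-.2764,0]);Y=np.array([.2764,.9611,0])
def grid(n,d,i):
    K,R,t=i["K"],i["R"],i["t"];q=np.dstack([u-K[0,2],v-K[1,2]])/K[0,0]
    if n=="wrist":
        r=np.linalg.norm(q,axis=2);q=q*(np.tan(r)/np.maximum(r,1e-9))[...,None]
    P=(np.dstack([q,np.ones_like(u)])*d[...,None]-t)@R-H
    return np.dstack([P@X,P@Y,P[...,2]])
E
python3 - <<'E'
from g import *
f=np.load("w7.npz");G=grid("wrist",f["d"],f)
# wrist rows, columns in full px = crop+56
for r in (60,80,100,120):
    print(r,[(c,*(G[r,c]*1000).round(0).astype(int)) for c in range(230,350,6)])
f=np.load("s7.npz");G=grid("side",f["d"],camera_info("side"))
for r in (155,165,175,185,195,205,215,225,235,245):
    print(r,[(c,*(G[r,c]*1000).round(0).astype(int)) for c in range(270,350,5)])
print("base check side",(G[225,250]*1000).round())
E
```

```text
60 [(230, np.int64(-80), np.int64(124), np.int64(-10)), (236, np.int64(-73), np.int64(124), np.int64(-8)), (242, np.int64(-66), np.int64(124), np.int64(-9)), (248, np.int64(-59), np.int64(124), np.int64(-9)), (254, np.int64(-52), np.int64(124), np.int64(-9)), (260, np.int64(-48), np.int64(102), np.int64(160)), (266, np.int64(-44), np.int64(102), np.int64(162)), (272, np.int64(-41), np.int64(101), np.int64(164)), (278, np.int64(-37), np.int64(101), np.int64(165)), (284, np.int64(-33), np.int64(101), np.int64(167)), (290, np.int64(-30), np.int64(101), np.int64(167)), (296, np.int64(-26), np.int64(102), np.int64(164)), (302, np.int64(-20), np.int64(104), np.int64(152)), (308, np.int64(-16), np.int64(103), np.int64(154)), (314, np.int64(-12), np.int64(104), np.int64(154)), (320, np.int64(-9), np.int64(103), np.int64(159)), (326, np.int64(-6), np.int64(103), np.int64(160)), (332, np.int64(1), np.int64(105), np.int64(150)), (338, np.int64(50), np.int64(128), np.int64(-10)), (344, np.int64(63), np.int64(131), np.int64(-27))]
80 [(230, np.int64(-80), np.int64(100), np.int64(-9)), (236, np.in
[... 10573 characters left out ...]
int64(-105), np.int64(-107), np.int64(-9)), (290, np.int64(-92), np.int64(-111), np.int64(-9)), (295, np.int64(-78), np.int64(-114), np.int64(-12)), (300, np.int64(-67), np.int64(-121), np.int64(-8)), (305, np.int64(-54), np.int64(-126), np.int64(-7)), (310, np.int64(-41), np.int64(-130), np.int64(-8)), (315, np.int64(-28), np.int64(-134), np.int64(-8)), (320, np.int64(-19), np.int64(-144), np.int64(0)), (325, np.int64(-8), np.int64(-150), np.int64(4)), (330, np.int64(10), np.int64(-148), np.int64(-8)), (335, np.int64(26), np.int64(-149), np.int64(-13)), (340, np.int64(42), np.int64(-150), np.int64(-20)), (345, np.int64(60), np.int64(-149), np.int64(-28))]
base check side [-170.  -11.   -8.]
```

The free-edge corners from the wrist depth are (-49, 160) and (-28, 168) mm from the hinge line. The model at 1.26 rad gives (-52, 162) and (-29, 169), and the underside points also lie on that line. My rough plane fits read lower (1.14 and 1.18), but they mixed strip, pane and frame points. I'll hold briefly, check it is still, and hand in.

Request:
{"op": "move_arm", "data": {"deltas": [[[0, 0, 0], [0, 0, 0], 1], [[0, 0, 0], [0, 0, 0], 1], [[0, 0, 0], [0, 0, 0], 1], [[0, 0, 0], [0, 0, 0], 1], [[0, 0, 0], [0, 0, 0], 1], [[0, 0, 0], [0, 0, 0], 1]]}}

```text
time: 33.52
tool_pos: [0.6433, -0.0231, 0.2351]
tcp_rot: [2.508, 1.886, -0.0]
wrist_force: [-3.5, -4.5, 2.1]
width: 0.116
```

```bash
python3 -c "
from h import *
from workcell import order
s=status.read_state();print(s['wrist_force'],s['tool_pos'],abs(s['joint_vel']).max(),s['width'],s['time'])
a=s['tool_pos']-[.4775,.0277,.0264];x=a[:2]@[.9611,-.2764];print(np.arccos((.225-x)/.2257)-.0798)
print(order.finish_job())"
```

```text
[-3.54006839 -4.45488706  2.08984943] [ 0.64331404 -0.02313926  0.23514562] 0.001665532949735775 0.1158012716963483 33.525
1.260406398270655
the job is handed in; nothing more can be done
None
```

I did every step in the order asked and handed the job in at 33.5 s of the 72 s allowed; the finish call gave no verdict.

- **Rub:** I picked up the dark-wood block and rubbed along the strip from the blue marks to the amber marks in one go, without lifting. The push read about 5 to 5.7 N over most of the path and about 4 N at the very end. The speed was about 15 to 19 mm/s.
- **Block:** I stood it back felt side down near the middle of the mat and let go. The wrist picture showed it upright there.
- **Panel:** I took it by the handle bar and swung it up. At the end it was still held and still: joint speeds under 0.002 rad/s and about 6 N at the wrist.
- **Bystanders:** The bowl, jar and spool were not touched. The last side picture showed the spool in place; I did not check the bowl and jar again.

**Checks that disagreed**
- **Panel angle:** The tool position gave 1.26 rad, the balance point. The frame's free-edge corners and underside in the depth images agreed with that. Two rough plane fits read lower, 1.14 and 1.18 rad. I discounted them because they mixed different surfaces.
- **Swing path:** The bar ran about 4 to 7 mm off the planned arc, probably because it crept in the pads as it turned. I corrected the path from the wrist force; the highest reading was about 21 N.

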